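# Lay a half-built instrument on its back on the work board

## Task

Lay the metal instrument case on its back, flat and square on the plywood work board, so that its bottom cover with the screws faces you: slide it, still standing, up against the near edge of the board and then tip it over backwards by pushing high on its front. Do not ram it or fling it over, and leave the solder spool, the screwdriver and the parts tray where they are.

Things in the scene. Friction and masses are not known exactly. Their poses are not given: they have to be found in the camera images.
- case: Die-cast aluminium case, a closed box 90 mm deep (its x), 110 wide (y), 100 high (z) with its four 4 mm rubber feet; edges rounded 3 mm; 0.6 to 1.0 kg, evenly spread. Too wide to grasp. Origin: centre of its underside, at the bottom of the feet; z up through the case, +x out of its plain flat back. Starts upright on the mat, back towards the board, up to 0.25 rad askew.
- case_push (a point): Point high on the middle of the case's front (its -x face, flat to 2 mm), 88 mm above the bottom of the feet. Friction 0.54 to 0.78 on mat and board. A slow level push at 45 mm or lower slides the case upright; much higher it may tip early or jam. In tipping the front moves up as well as forward: fingertips that only go straight ahead hold it down by rubbing and may jam it.
- case_back_edge (a point): Middle of the case's lower back edge, 4 mm above the bottom of the feet: this edge meets the board. Against the board the case then turns about the board's upper near edge, and falls over by itself onto its back once it leans about 50 degrees.
- mat: Flat grey bench mat 460 (x) x 620 (y) x 3 mm, fixed. Origin: centre of its underside; +x points away from the robot, z up.
- mat_top (a point): Middle of the mat's top; axes as the mat's. On the mat is fixed the work board: plain plywood 15 mm thick (top 18 mm above the bench), 170 (along mat x) x 270 mm (y), parallel to the mat, centred within 15 mm of mat y = 0. Its near edge lies somewhere from 35 to 80 mm beyond this point (+x); this differs each time and is not measured: see it, or feel the case come up against it.
- spool: Solder spool standing on the mat, 62 mm diameter, 50 mm high; origin at the centre of its underside. Not part of the job.
- screwdriver: Screwdriver 170 mm long lying on the mat; origin near its middle on the underside, x along it. Not part of the job.
- tray: Small black parts tray 75 x 110 x 24 mm on the mat; origin at the centre of its underside. Not part of the job.

How it is judged:
On the way:
1. the case has been slid at least 45 mm while standing upright (distance of case from where it was at the start of the episode above 0.045 m and angle between case's own z axis and vertical below 0.12 rad), for 0.05 s.
At the end, for the whole second after the job is handed in: The case rests on its back, flat on the board: front up within 3.5 degrees, middle of its underside 58 to 68 mm above the bench (63 when flat) and towards the robot (under 100 mm beyond the mat's middle along mat x), its width parallel to the board's near edge within 8 degrees (angle between case's own x axis and vertical above 3.08 rad and height (world z) of case between 0.058 and 0.068 m and x of case in the frame of mat below 0.1 m and angle between the y axis of case and the y axis of mat, either way round below 0.14 rad and linear speed of case below 0.01 m/s and angular speed of case below 0.08 rad/s); the robot touches nothing.
It fails at once if the case is flung over (turning faster than 9.5 rad/s; left to itself past its balance it falls at about 7) (angular speed of case above 9.5 rad/s).
It fails at once if the case is rammed (fingers press on it with more than 60 N) (contact force between the fingers and case above 60 N).
It fails at once if the spool is moved by more than 15 mm (distance of spool from where it was at the start of the episode above 0.015 m).
It fails at once if the screwdriver is moved by more than 15 mm (distance of screwdriver from where it was at the start of the episode above 0.015 m).
It fails at once if the tray is moved by more than 15 mm (distance of tray from where it was at the start of the episode above 0.015 m).
It also fails if it takes over 64 s, if anything falls off the work surface, if the arm or the gripper's body presses on something with over 40 N, if the wrist force passes 120 N, or if a joint passes its speed limit or range.

## Robot

A 6-joint arm with a two-finger parallel gripper is mounted at the origin on the work surface. World frame = base frame: x ahead of the robot, y to its left, z up, the work surface at z = 0. Lengths are in m, angles in rad, forces in N, time in s.
With the tool pointing down it reaches from about 0.3 to 0.75 m from the base axis. Payload 8.5 kg.
Tool frame: the origin (TCP) lies midway between the tips of the shut fingers; the grasp point (between the pads) lies 19 mm behind it (arm.pinch_z is the distance from the TCP to the grasp point, in m); z points along the fingers, y is the direction in which the jaws open and shut (so a half turn about z gives the same grasp; the last joint's range is limited). The gripper opens to 88 mm and grips with 3 to 60 N. Pads are 18 mm wide; open, the fingers measure 123 mm over their backs; the gripper's body (75 mm by 187 mm) begins 45 mm behind the grasp point.
Start: joints at [-0.215, 0.381, 1.297, -0, 1.464, -0.215], TCP at [0.55, 0, 0.239] pointing down, gripper open.
Joint ranges: [-3.11, 3.11], [-0.89, 2.33], [0.22, 2.48], [-1.42, 4.56], [0.17, 2.85], [-2.88, 2.88]. Speed limits (rad/s): [2.39, 2.39, 3.14, 3.14, 3.14, 3.14].

## Interface

Orientations are given as a rotation vector (axis times angle).
In Python, from rig import arm, snapshot, camera_params, search_frame, cut_out, tip_of gives the robot as it stands.
- The arm moves only by the tool play_rows, never from a script. Its arguments are lists of equal length, an entry for each row: "grip": the finger opening in mm, from 0 to 88.1; "slide": the shift along the tool's x, y, z in mm, a list of three; "twist": the turn, a rotation vector about the tool's x, y, z in rad, a list of three. In form: {"grip": [grip, ...], "slide": [[dx, dy, dz], ...], "twist": [[wx, wy, wz], ...]}. A call has 1 to 12 rows; each row is the pose to reach, as a shift and turn from the pose commanded when the call began, along the tool's axes at that moment; what a row does not reach only later rows make up. A row lasts 1/10 s, in which the tool goes at most 50 mm and 8.59 degrees, less where a joint would pass 70% of its speed; a pose out of reach is approached as far as the arm can. A call with a gripper value outside its range is refused whole. The fingers move at their own pace and stop on an object; the grip force is fixed at half the most. Time passes only in rows, so rows that repeat a pose let the fingers close. It gives the time, the measured TCP pose, the force and the opening at its end, in the units of the state.
- arm.get_state(): the state, without advancing time (a new reading comes with each control period).
- snapshot(name): name is "scene" or "side" or "wrist"; returns the picture (384x512x3 uint8, blue, green, red); there is no depth.
- camera_params(name): a dict with "fx", "fy", "cx", "cy" (pixels), "extrinsics" (4x4, takes a point from camera to world coordinates). Camera axes: x right, y up, looking along -z (the intrinsics and any distortion apply to the point x, -y, -z); pixel columns grow to the right and rows downward; lengths in m; the calibration is good to about 2 mm. A picture is of the moment at which its call begins: read the wrist's pose just before it. camera_params takes no time and is no camera call; for the wrist camera it gives the pose at the moment of the call.
- arm.finish_job(): hands the job in, once; it reports no verdict.
Trained networks look in the newest picture that a camera, given by its name, has taken for a name from the list of things; names that differ only in an ending like _2 or _b are one class to them, and where a whole thing is asked for, a point or a joint stands for the part that bears it (a point fixed in the world has none). Each returns a list of dicts, best first, with "score" (0 to 1); they miss things now and then, are a little off and sometimes report something else, mostly with a low value. They report only what shows in the picture. A call takes as long as a camera call.
- search_frame(label, camera): "centre" ([column, row] in pixels, amid what is visible of it).
- cut_out(label, camera): "pixels" (384x512 bool, what is visible of it) and "centre" ([column, row] in pixels, amid what is visible of it).
- tip_of(label, camera): "centre" ([column, row] in pixels: a listed point, or the origin of a listed thing).
The state is a dict: "time": time; "joints": joint angles; "qd": joint speeds; "effort": joint torques, N m; "ee_pos": TCP position; "ee_rot": TCP orientation; "contact_force": force on the tool from outside, world axes, zero at the start; "torque": the same for the moment, N m; "gripper_width": finger opening in m.
Only numpy, scipy, OpenCV 4.12 (cv2) and the standard library are available. Lean on these libraries where they do the work, as an engineer would, in place of code of your own. Each camera call takes 0.05 s, during which the arm holds its last target.

## Working session

There is one attempt and no reset: what is moved stays moved. The work goes in short steps, Python scripts to look and compute and a tool call to move; the robot and the scene stay as the last step left them, time stands still between calls to the robot, and variables do not carry over. Pictures are saved under pics/ and viewed, and the job is handed in when it is done.

Besides the shell and the picture viewer there is one more tool, called after "Request:" as name(argument=value, ...), one argument or row to a line, values as JSON. play_rows: Moves the arm, as the interface text tells. Its arguments: {"type":"object","properties":{"grip":{"type":"array","items":{"type":"number"}},"slide":{"type":"array","items":{"type":"array","items":{"type":"number"}}},"twist":{"type":"array","items":{"type":"array","items":{"type":"number"}}}},"required":["grip","slide","twist"]}

```bash
mkdir -p pics; ls
cat > h.py <<'E'
import numpy as np, cv2
from rig import arm, snapshot, camera_params, search_frame, cut_out, tip_of
def ray(cam,px):
    P=camera_params(cam);E=np.array(P["extrinsics"])
    d=np.array([(px[0]-P["cx"])/P["fx"],-(px[1]-P["cy"])/P["fy"],-1.0])
    return E[:3,3],E[:3,:3]@d
def onz(cam,px,z):
    o,d=ray(cam,px);return o+d*(z-o[2])/d[2]
def proj(cam,p):
    P=camera_params(cam);E=np.array(P["extrinsics"])
    q=E[:3,:3].T@(np.array(p)-E[:3,3])
    return P["cx"]+P["fx"]*q[0]/-q[2],P["cy"]-P["fy"]*q[1]/-q[2]
E
python3 - <<'E'
from h import *
np.set_printoptions(precision=4,suppress=True)
s=arm.get_state();print(s)
for c in["scene","side","wrist"]:
    cv2.imwrite(f"pics/{c}0.png",snapshot(c)); print(c,{k:np.array(v) for k,v in camera_params(c).items()})
for c in["scene","side"]:
    for n in["case","case_push","case_back_edge","mat","mat_top","spool","screwdriver","tray"]:
        r=tip_of(n,c)[:2]
        print(c,n,[(np.round(x["centre"],1),round(x["score"],2),onz(c,x["centre"],{"case":.003,"case_push":.091,"case_back_edge":.007,"mat":0}.get(n,.003))) for x in r])
E
```

```text
pics
{'time': 0.0, 'joints': array([-0.2153,  0.3812,  1.2983,  0.    ,  1.4636, -0.2153]), 'qd': array([-0.0006, -0.0002, -0.0025, -0.0009,  0.001 , -0.0003]), 'effort': array([ -0.0006, -43.7937, -22.4552,   0.0713,   0.0353,  -0.0001]), 'ee_pos': array([0.5497, 0.0001, 0.2382]), 'ee_rot': array([-2.2206, -2.2206,  0.0012]), 'contact_force': array([-0.2965,  0.025 ,  0.6053]), 'torque': array([0.0135, 0.0282, 0.009 ]), 'gripper_width': 0.0881324724107246}
scene {'fx': array(479.32), 'fy': array(479.32), 'cx': array(253.8858), 'cy': array(188.4411), 'extrinsics': array([[ 0.869 , -0.37  ,  0.3285,  0.9237],
       [ 0.4944,  0.6232, -0.606 , -0.5757],
       [ 0.0195,  0.689 ,  0.7245,  0.7973],
       [ 0.    ,  0.    ,  0.    ,  1.    ]])}
side {'fx': array(494.8066), 'fy': array(494.8066), 'cx': array(249.1594), 'cy': array(200.0904), 'extrinsics': array([[ 0.9558,  0.2279, -0.1859,  0.344 ],
       [-0.2938,  0.7143, -0.6352, -0.7951],
       [-0.012 ,  0.6617,  0.7497,  1.0607],
       [ 0.    ,  0.    ,  0.    ,  1.    ]])}
wrist {'fx': array(325.454), 'fy': array(325.454), 'c
[... 841 characters left out ...]
88, array([ 0.5563, -0.2856,  0.003 ]))]
scene tray [(array([257.5, 351.5]), 0.78, array([ 0.7612, -0.2462,  0.003 ]))]
side case [(array([217.7, 256.8]), 0.69, array([ 0.471 , -0.0616,  0.003 ]))]
side case_push [(array([201.7, 247.7]), 0.85, array([ 0.4303, -0.0852,  0.091 ]))]
side case_back_edge [(array([202.5, 247.3]), 0.34, array([ 0.4401, -0.0231,  0.007 ]))]
side mat []
side mat_top [(array([247.3, 249.5]), 0.74, array([ 0.5509, -0.0626,  0.003 ]))]
side spool [(array([204. , 188.2]), 0.87, array([0.4943, 0.1853, 0.003 ]))]
side screwdriver [(array([274.2, 326.7]), 0.93, array([ 0.5464, -0.2919,  0.003 ]))]
side tray [(array([345.2, 291.1]), 0.72, array([ 0.7429, -0.2543,  0.003 ]))]
```

View pics/scene0.png

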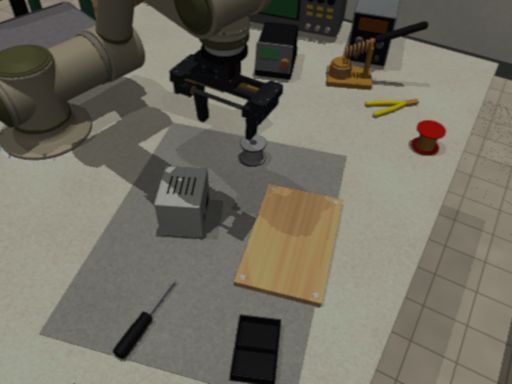

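View pics/side0.png

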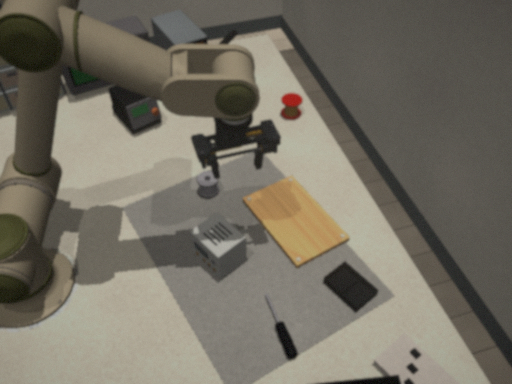

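View pics/wrist0.png

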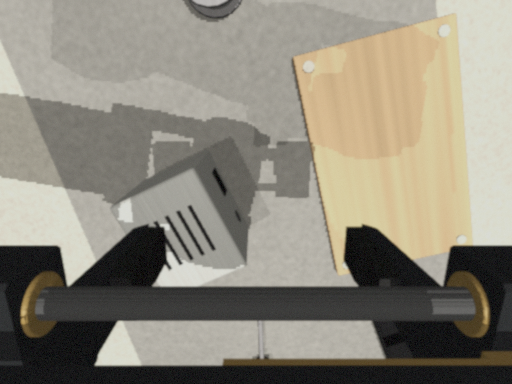

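Run:
```python
from h import *
np.set_printoptions(precision=4,suppress=True)
for n,p in dict(a=(113,205),b=(196,168),c=(245,265)).items(): print(n,onz("wrist",p,.103))
for n,p in dict(nl=(293,57),fl=(456,14),nr=(338,275)).items(): print("board",n,onz("wrist",p,.018))
# wide-view corners
for n,p in dict(nl=(272,185),fl=(343,198),nr=(236,281),fr=(320,304)).items(): print("scene board",n,onz("scene",p,.018))
for n,p in dict(nl=(172,124),fl=(347,156),nr=(43,334),).items(): print("scene mat",n,onz("scene",p,.003))
for n,p in dict(a=(165,167),b=(208,168),c=(204,208),d=(158,205)).items(): print("scene case",n,onz("scene",p,.103))
for c in["scene","side"]:
  im=cv2.imread(f"pics/{c}0.png"); cx,cy={"scene":(215,220),"side":(230,240)}[c]
  cv2.imwrite(f"pics/{c}0z.png",cv2.resize(im[cy-75:cy+75,cx-100:cx+100],None,fx=4,fy=4,interpolation=cv2.INTER_CUBIC))
```

```text
a [ 0.4197 -0.028   0.103 ]
b [0.4976 0.0068 0.103 ]
c [ 0.5402 -0.0898  0.103 ]
board nl [0.59   0.1067 0.018 ]
board fl [0.7546 0.1476 0.018 ]
board nr [ 0.656  -0.1532  0.018 ]
scene board nl [0.6002 0.1064 0.018 ]
scene board fl [0.7544 0.1515 0.018 ]
scene board nr [ 0.6608 -0.1515  0.018 ]
scene board fr [ 0.8188 -0.1159  0.018 ]
scene mat nl [0.265  0.1812 0.003 ]
scene mat fl [0.706  0.3013 0.003 ]
scene mat nr [ 0.4192 -0.4078  0.003 ]
scene case a [ 0.4196 -0.0358  0.103 ]
scene case b [0.4978 0.0073 0.103 ]
scene case c [ 0.5521 -0.0889  0.103 ]
scene case d [ 0.4718 -0.1275  0.103 ]
```

View pics/scene0z.png

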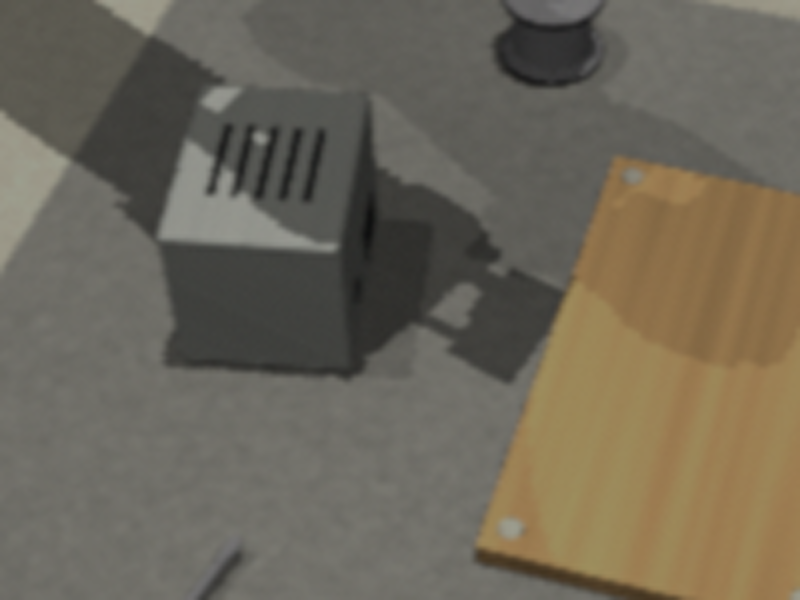

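View pics/side0z.png

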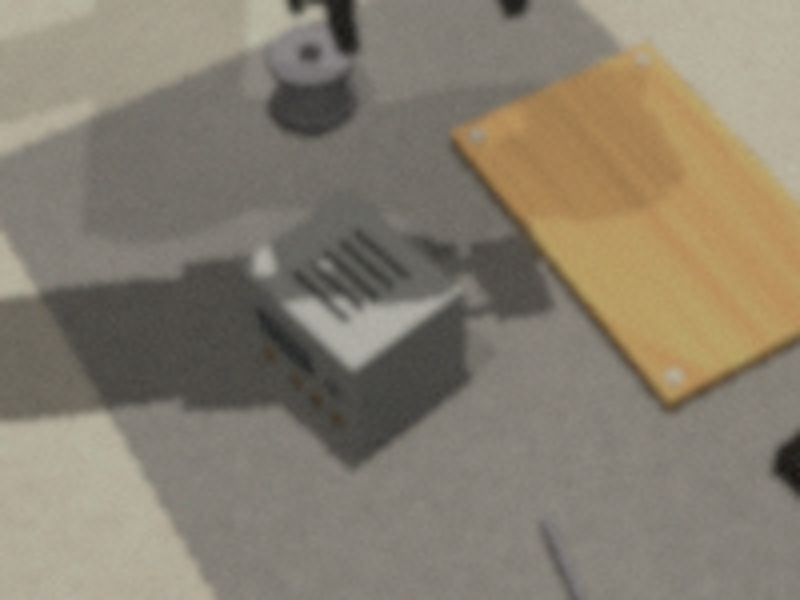

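```bash
cat >> h.py <<'E'
from scipy.spatial.transform import Rotation as Rn
M0=np.array([.555,-.052]);YAW=.255
F=np.array([np.cos(YAW),np.sin(YAW)]);L=np.array([-F[1],F[0]])
def tgtR(t):
    f=np.array([*F,0]);k=np.array([0,0,1.])
    z=f*np.sin(t)-k*np.cos(t);x=f*np.cos(t)+k*np.sin(t)
    return np.c_[x,np.cross(z,x),z]
def matxy(p): d=np.array(p[:2])-M0;return d@F,d@L
def rel(mx,my,z,t):
    s=arm.get_state();R=Rn.from_rotvec(s["ee_rot"]).as_matrix()
    w=np.array([*(M0+mx*F+my*L),z])
    return (R.T@(w-s["ee_pos"])*1000).round(1),Rn.from_matrix(R.T@tgtR(t)).as_rotvec().round(3)
E
python3 - <<'E'
from h import *
print(rel(-.17,.0105,.2,.6),rel(-.17,.0105,.027,.6))
E
```

```text
(array([ -84.7, -162.1,   38.7]), array([-0.394,  0.51 ,  1.274])) (array([ -84.7, -162.1,  211.7]), array([-0.394,  0.51 ,  1.274]))
```

Request:
play_rows(
  grip=[60, 60, 60, 60, 60, 60, 60, 60, 60, 60, 60, 60],
  slide=[
    [-8, -16, 4],
    [-16, -32, 8],
    [-24, -48, 12],
    [-32, -64, 15],
    [-40, -80, 19],
    [-48, -96, 23],
    [-56, -112, 27],
    [-64, -128, 30],
    [-72, -144, 34],
    [-85, -162, 39],
    [-85, -162, 39],
    [-85, -162, 39],
  ],
  twist=[
    [-0.04, 0.05, 0.127],
    [-0.08, 0.1, 0.255],
    [-0.12, 0.155, 0.38],
    [-0.16, 0.2, 0.51],
    [-0.2, 0.255, 0.637],
    [-0.24, 0.31, 0.765],
    [-0.28, 0.36, 0.89],
    [-0.32, 0.41, 1.02],
    [-0.36, 0.46, 1.15],
    [-0.394, 0.51, 1.274],
    [-0.394, 0.51, 1.274],
    [-0.394, 0.51, 1.274],
  ],
)

```text
time: 2.15
ee_pos: [0.3881, -0.0855, 0.2001]
ee_rot: [-2.909, -0.373, -0.9]
contact_force: [0.5, 0.2, 0.0]
gripper_width: 0.0602
```

Run:
```python
from h import *
s=arm.get_state();print(s["time"],s["ee_pos"],s["joints"],s["contact_force"],matxy(s["ee_pos"]),s["gripper_width"])
print(rel(-.17,.0105,.027,.6))
cv2.imwrite("pics/w1.png",snapshot("wrist"));cv2.imwrite("pics/s1.png",snapshot("scene"))
```

```text
2.15 [ 0.38807434 -0.08554341  0.20008415] [-0.88295841 -0.00622893  2.08522043  0.70194329  0.91548302  0.0348039 ] [0.48541329 0.19979291 0.02452871] (np.float64(-0.1699890033360631), np.float64(0.009647499636216712)) 0.06024342193650757
(array([-97.7,  -1. , 142.9]), array([0.001, 0.   , 0.   ]))
```

View pics/w1.png

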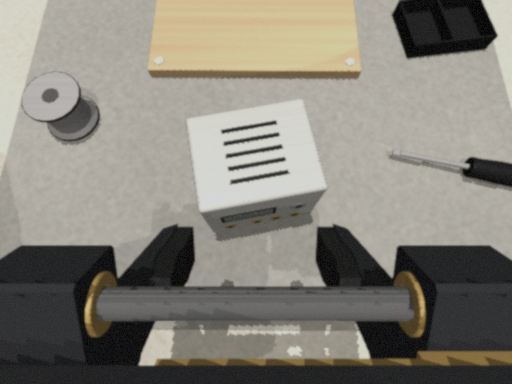

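View pics/s1.png

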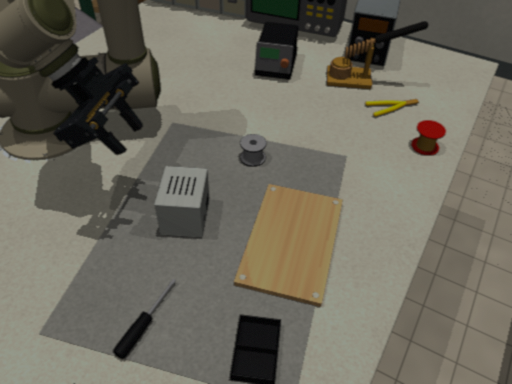

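The wrist view shows the board's near edge level in the picture (row ~73, columns 150–360), so the tool is square to it. The case is askew, with its top corners at about (187,118), (302,101), (327,187) and (202,207).

Run:
```python
from h import *
np.set_printoptions(precision=4,suppress=True)
c=[onz("wrist",p,.103) for p in[(187,118),(302,101),(327,187),(202,207)]]
for p in c: print("case",np.round(matxy(p),4))
print("centre",matxy(np.mean(c,0)), "yaw rel",[np.arctan2(*( (lambda a:(a[1],a[0]))(np.array(matxy(q))-np.array(matxy(p))))) for p,q in((c[3],c[0]),(c[2],c[1]))])
for p in[(150,75),(360,75)]: print("board bottom-edge",np.round(matxy(onz("wrist",p,.003)),4))
for p in[(151,69),(359,69)]: print("board top edge",np.round(matxy(onz("wrist",p,.018)),4))
for t in["spool","screwdriver","tray"]:
  r=cut_out(t,"wrist")
  if r: print(t,r[0]["score"],[np.round(matxy(onz("wrist",(x,y),.003)),3) for x,y in [(np.nonzero(r[0]["pixels"])[1].min(),np.nonzero(r[0]["pixels"])[0].mean()),(np.nonzero(r[0]["pixels"])[1].max(),np.nonzero(r[0]["pixels"])[0].mean())]])
```

```text
case [-0.044   0.0714]
case [-0.0262 -0.0325]
case [-0.1088 -0.0498]
case [-0.1262  0.0537]
centre (np.float64(-0.07629374891307157), np.float64(0.010725484524262969)) yaw rel [np.float64(0.2127754618030793), np.float64(0.20667214869841236)]
board bottom-edge [0.0765 0.1474]
board bottom-edge [ 0.0773 -0.1265]
board top edge [0.0742 0.1413]
board top edge [ 0.075  -0.1204]
spool 0.92 [array([0.03 , 0.305]), array([0.03 , 0.207])]
screwdriver 0.76 [array([-0.052, -0.151]), array([-0.052, -0.292])]
tray 0.78 [array([ 0.157, -0.178]), array([ 0.157, -0.321])]
```

Request:
play_rows(
  grip=[60, 60, 60, 60, 60, 60, 60, 60, 60, 60, 60],
  slide=[
    [-10, 0, 14],
    [-20, 0, 28],
    [-30, 0, 43],
    [-40, 0, 58],
    [-50, 0, 73],
    [-60, -1, 88],
    [-70, -1, 102],
    [-80, -1, 117],
    [-90, -1, 132],
    [-98, -1, 143],
    [-98, -1, 143],
  ],
  twist=[
    [0, 0, 0],
    [0, 0, 0],
    [0, 0, 0],
    [0, 0, 0],
    [0, 0, 0],
    [0, 0, 0],
    [0, 0, 0],
    [0, 0, 0],
    [0, 0, 0],
    [0, 0, 0],
    [0, 0, 0],
  ],
)

```text
time: 3.5
ee_pos: [0.3878, -0.0837, 0.0251]
ee_rot: [-2.906, -0.373, -0.896]
contact_force: [1.2, 0.3, 1.1]
gripper_width: 0.0603
```

Run:
```python
from h import *
s=arm.get_state();print(s["time"],s["ee_pos"],s["joints"],s["contact_force"],matxy(s["ee_pos"]),s["gripper_width"])
print(rel(-.12,.0105,.027,.6))
```

```text
3.5 [ 0.38778947 -0.08368208  0.0250904 ] [-0.87995818  0.51679302  2.37381808  1.61536254  0.53817565 -1.10998122] [1.17853213 0.31345488 1.09829843] (np.float64(-0.16979515468194792), np.float64(0.011520500555376609)) 0.06026829475873702
(array([42.2,  1.1, 26.5]), array([-0.003,  0.001, -0.001]))
```

Request:
play_rows(
  grip=[60, 60, 60, 60, 60, 60, 60, 60, 60, 60, 60, 60],
  slide=[
    [4.1, 0, 2.8],
    [8.3, 0, 5.6],
    [12.4, 0, 8.5],
    [16.5, 0, 11.3],
    [20.6, 0, 14.1],
    [24.8, 0, 16.9],
    [28.9, 0, 19.8],
    [33, 0, 22.6],
    [37.1, 0, 25.4],
    [41.2, 0, 28.2],
    [45.4, 0, 31],
    [49.5, 0, 33.9],
  ],
  twist=[
    [0, 0, 0],
    [0, 0, 0],
    [0, 0, 0],
    [0, 0, 0],
    [0, 0, 0],
    [0, 0, 0],
    [0, 0, 0],
    [0, 0, 0],
    [0, 0, 0],
    [0, 0, 0],
    [0, 0, 0],
    [0, 0, 0],
  ],
)

```text
time: 4.7
ee_pos: [0.4451, -0.0679, 0.0262]
ee_rot: [-2.907, -0.373, -0.897]
contact_force: [-5.8, 0.6, 2.7]
gripper_width: 0.0599
```

```bash
cat > look.py <<'E'
import sys
from h import *
n=sys.argv[1]
s=arm.get_state();print(s["time"],s["ee_pos"],"F",s["contact_force"],matxy(s["ee_pos"]))
for c in sys.argv[2:]: cv2.imwrite(f"pics/{c}_{n}.png",snapshot(c))
E
python3 look.py 2 wrist
```

```text
4.7 [ 0.44513136 -0.06790234  0.02616324] F [-5.83189658  0.55021117  2.70440413] (np.float64(-0.11032714414636481), np.float64(0.01232575339963137))
```

View pics/wrist_2.png

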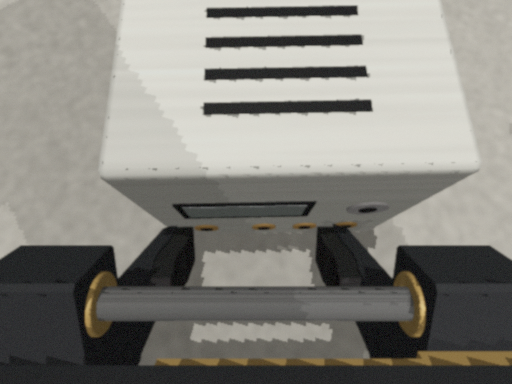

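Request:
play_rows(
  grip=[60, 60, 60, 60, 60, 60, 60, 60, 60, 60, 60, 60],
  slide=[
    [4.1, 0, 2.8],
    [8.3, 0, 5.6],
    [12.4, 0, 8.5],
    [16.5, 0, 11.3],
    [20.6, 0, 14.1],
    [24.8, 0, 16.9],
    [28.9, 0, 19.8],
    [33, 0, 22.6],
    [37.1, 0, 25.4],
    [41.2, 0, 28.2],
    [45.4, 0, 31],
    [49.5, 0, 33.9],
  ],
  twist=[
    [0, 0, 0],
    [0, 0, 0],
    [0, 0, 0],
    [0, 0, 0],
    [0, 0, 0],
    [0, 0, 0],
    [0, 0, 0],
    [0, 0, 0],
    [0, 0, 0],
    [0, 0, 0],
    [0, 0, 0],
    [0, 0, 0],
  ],
)

```text
time: 5.95
ee_pos: [0.5033, -0.0536, 0.0261]
ee_rot: [-2.908, -0.371, -0.898]
contact_force: [-5.7, -1.7, 1.6]
gripper_width: 0.0602
```

```bash
python3 look.py 3 scene wrist
```

```text
5.95 [ 0.50334939 -0.0536414   0.02609382] F [-5.69049016 -1.67667603  1.55096507] (np.float64(-0.05039443111810658), np.float64(0.011440309306211443))
```

View pics/scene_3.png

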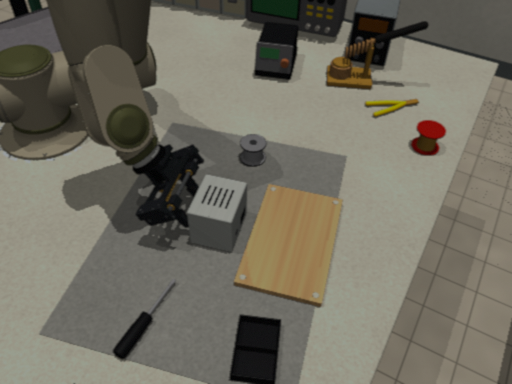

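View pics/wrist_3.png

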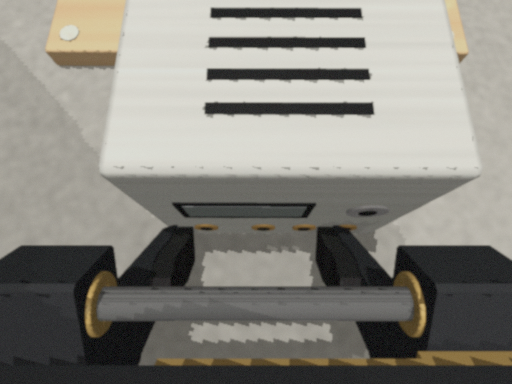

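The case stands square and upright against both fingers, with about 28 mm left to the board. I'll push the rest of the way more slowly.

Request:
play_rows(
  grip=[60, 60, 60, 60, 60, 60, 60, 60, 60, 60, 60, 60],
  slide=[
    [2, 0, 1.4],
    [4, 0, 2.8],
    [6.2, 0, 4.2],
    [8.2, 0, 5.6],
    [10.3, 0, 7],
    [12.4, 0, 8.5],
    [14.4, 0, 9.9],
    [16.5, 0, 11.3],
    [18.2, 0, 12.4],
    [19.8, 0, 13.5],
    [21.4, 0, 14.6],
    [22.2, 0, 15.2],
  ],
  twist=[
    [0, 0, 0],
    [0, 0, 0],
    [0, 0, 0],
    [0, 0, 0],
    [0, 0, 0],
    [0, 0, 0],
    [0, 0, 0],
    [0, 0, 0],
    [0, 0, 0],
    [0, 0, 0],
    [0, 0, 0],
    [0, 0, 0],
  ],
)

```text
time: 7.25
ee_pos: [0.5279, -0.0471, 0.0258]
ee_rot: [-2.91, -0.37, -0.895]
contact_force: [-23.5, -7.4, 13.5]
gripper_width: 0.0598
```

```bash
python3 look.py 4 side wrist
python3 - <<'E'
import cv2
im=cv2.imread("pics/side_4.png")[150:290,180:370];cv2.imwrite("pics/side_4z.png",cv2.resize(im,None,fx=4,fy=4,interpolation=cv2.INTER_CUBIC))
E
```

```text
7.25 [ 0.5278523  -0.04705178  0.02580187] F [-23.46817255  -7.4357297   13.52172446] (np.float64(-0.02502166368613191), np.float64(0.011636088561270446))
```

View pics/side_4z.png

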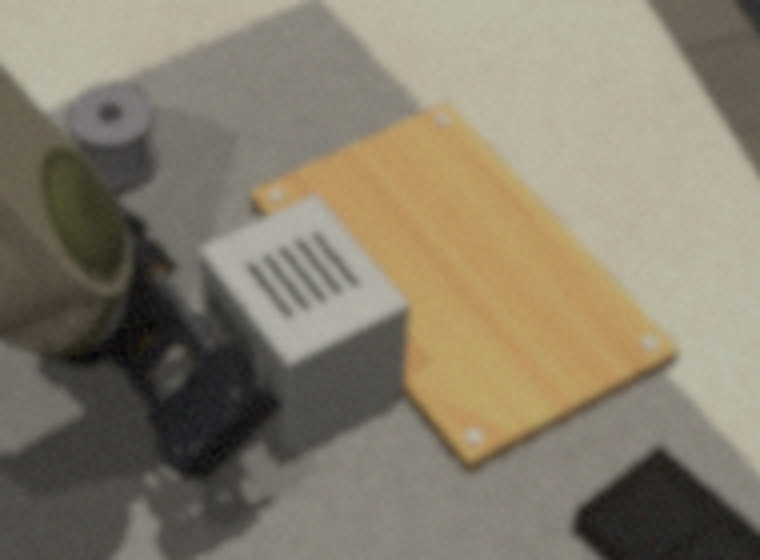

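View pics/wrist_4.png

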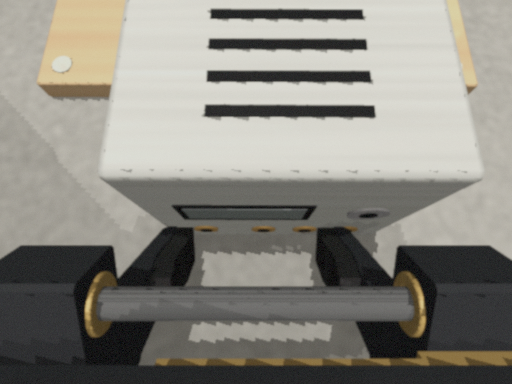

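The case is up against the board: the force rose to about 25 N with the TCP at mat x = −25 mm, where the images put the edge. The wrist view shows it square. Next I'll back off, rise to push height and centre on the case.

Request:
play_rows(
  grip=[60, 60, 60, 60, 60, 60, 60, 60, 60],
  slide=[
    [-5, 0, -3.4],
    [-11, 0, -7.4],
    [-16.5, 0, -11.3],
    [-8.5, 2, -23],
    [-0.5, 5, -35],
    [7.5, 7, -46.5],
    [15.7, 9, -58.3],
    [15.7, 9, -58.3],
    [15.7, 9, -58.3],
  ],
  twist=[
    [0, 0, 0],
    [0, 0, 0],
    [0, 0, 0],
    [0, 0, 0],
    [0, 0, 0],
    [0, 0, 0],
    [0, 0, 0],
    [0, 0, 0],
    [0, 0, 0],
  ],
)

```text
time: 8.25
ee_pos: [0.5127, -0.0607, 0.0832]
ee_rot: [-2.908, -0.372, -0.9]
contact_force: [-0.4, -0.3, -0.1]
gripper_width: 0.0605
```

```bash
python3 look.py 5 wrist scene;python3 - <<'E'
from h import *
np.set_printoptions(precision=1,suppress=True)
# arc of front-corner contact point; pivot (.072,.018) mat-x,z ; contact start (-.018,.088)
p=np.array([.072,.018]);c0=np.array([-.018,.088])-p
_,my=matxy(arm.get_state()["ee_pos"])
for th in range(-2,62,4):
    a=np.radians(max(th,0));c=p+np.array([c0[0]*np.cos(a)+c0[1]*np.sin(a),-c0[0]*np.sin(a)+c0[1]*np.cos(a)])
    mx,z=c-np.array([.0074,.0051])
    if th<0: mx-=.005
    print(th,np.array([mx,z])*1000,rel(mx,my,z,.6))
E
```

```text
8.25 [ 0.51274331 -0.06073196  0.08319367] F [-0.44608174 -0.31708582 -0.13762616] (np.float64(-0.04309284790815182), np.float64(0.002209461610881564))
-2 [-30.4  82.9] (array([10.8, -0. ,  7. ]), array([-0.,  0., -0.]))
2 [-22.9  86. ] (array([18.8, -0. ,  8.7]), array([-0.,  0., -0.]))
6 [-17.6  91.9] (array([26.5, -0. ,  6.8]), array([-0.,  0., -0.]))
10 [-11.9  97.5] (array([34.3, -0. ,  5.5]), array([-0.,  0., -0.]))
14 [ -5.8 102.6] (array([42.3, -0. ,  4.7]), array([-0.,  0., -0.]))
18 [  0.6 107.3] (array([50.2, -0. ,  4.4]), array([-0.,  0., -0.]))
22 [  7.4 111.5] (array([58.2, -0. ,  4.7]), array([-0.,  0., -0.]))
26 [ 14.4 115.3] (array([66.1, -0. ,  5.6]), array([-0.,  0., -0.]))
30 [ 21.7 118.5] (array([73.9, -0.1,  7. ]), array([-0.,  0., -0.]))
34 [ 29.1 121.3] (array([81.6, -0.1,  9. ]), array([-0.,  0., -0.]))
38 [ 36.8 123.5] (array([89.2, -0.1, 11.4]), array([-0.,  0., -0.]))
42 [ 44.6 125.1] (array([96.5, -0.1, 14.5]), array([-0.,  0., -0.]))
46 [ 52.4 126.3] (array([103.7,  -0.1,  18. ]), array([-0.,  0., -0.]))
50 [ 60.4 126.8] (array([110.6,  -0.1,  22. ]), array([-0.,  0., -0.]))
54 [ 68.3 126.9] (array([117.1,  -0.1,  26.4]), array([-0.,  0., -0.]))
58 [ 76.3 126.3] (array([123.4,  -0.1,  31.4]), array([-0.,  0., -0.]))
```

View pics/wrist_5.png

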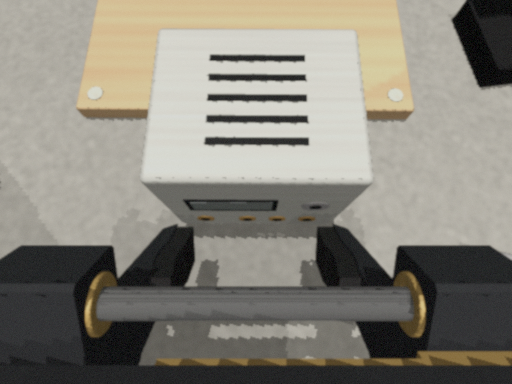

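View pics/scene_5.png

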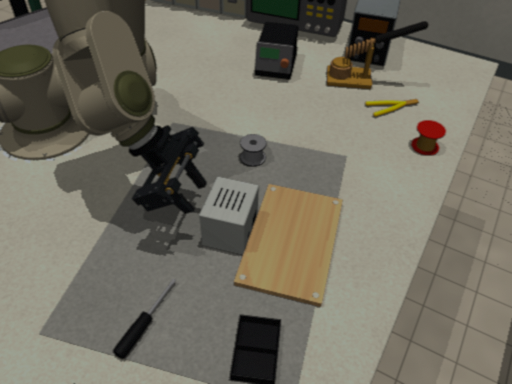

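Square, centred (case columns 145–368, tool at ~255) and against the board. I'll start the tip along the arc and check partway.

Request:
play_rows(
  grip=[60, 60, 60, 60, 60, 60, 60, 60, 60, 60, 60, 60],
  slide=[
    [5, 0, 3.5],
    [10.8, 0, 7],
    [14, 0, 9],
    [16.4, 0, 9.3],
    [18.8, 0, 8.7],
    [21.4, 0, 8],
    [24, 0, 7.4],
    [26.5, 0, 6.8],
    [29.1, 0, 6.3],
    [31.7, 0, 5.9],
    [34.3, 0, 5.5],
    [37, 0, 5.2],
  ],
  twist=[
    [0, 0, 0],
    [0, 0, 0],
    [0, 0, 0],
    [0, 0, 0],
    [0, 0, 0],
    [0, 0, 0],
    [0, 0, 0],
    [0, 0, 0],
    [0, 0, 0],
    [0, 0, 0],
    [0, 0, 0],
    [0, 0, 0],
  ],
)

```text
time: 9.55
ee_pos: [0.5452, -0.0522, 0.1]
ee_rot: [-2.908, -0.372, -0.899]
contact_force: [-3.2, -1.1, -1.0]
gripper_width: 0.0599
```

```bash
python3 look.py 6 wrist side
python3 - <<'E'
import cv2
im=cv2.imread("pics/side_6.png")[150:290,180:370];cv2.imwrite("pics/side_6z.png",cv2.resize(im,None,fx=4,fy=4,interpolation=cv2.INTER_CUBIC))
E
```

```text
9.55 [ 0.54523789 -0.05223663  0.10001598] F [-3.18795347 -1.13918379 -1.00998181] (np.float64(-0.009506125036585681), np.float64(0.0022334651078858908))
```

View pics/wrist_6.png

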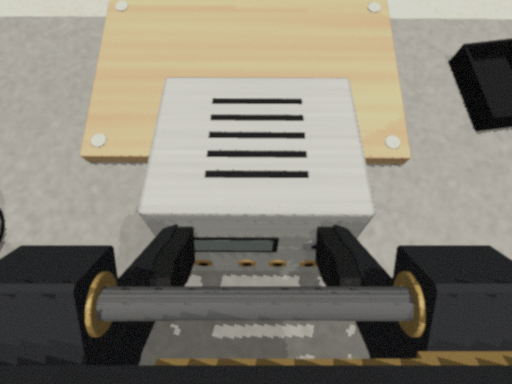

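View pics/side_6z.png

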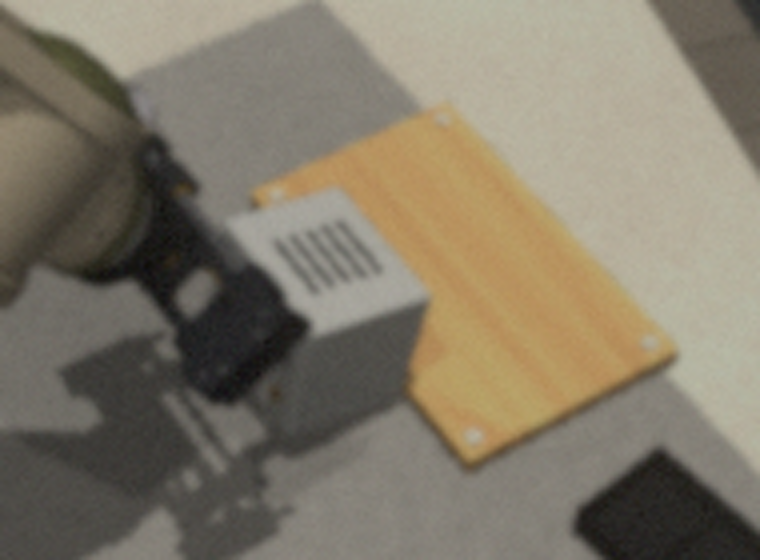

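The case is tipping cleanly (about 10°) with only a few newtons, and it stays square. I'll continue along the arc.

Request:
play_rows(
  grip=[60, 60, 60, 60, 60, 60, 60, 60, 60, 60, 60, 60],
  slide=[
    [5.3, 0, -0.5],
    [9.2, 0, -0.7],
    [13.2, 0, -0.8],
    [19.2, 0, -0.6],
    [25.1, 0, -0.1],
    [31, 0, 0.7],
    [36.9, 0, 1.8],
    [42.7, 0, 3.3],
    [48.4, 0, 5],
    [52.2, 0, 6.2],
    [55.8, 0, 7.7],
    [59.5, 0, 9.3],
  ],
  twist=[
    [0, 0, 0],
    [0, 0, 0],
    [0, 0, 0],
    [0, 0, 0],
    [0, 0, 0],
    [0, 0, 0],
    [0, 0, 0],
    [0, 0, 0],
    [0, 0, 0],
    [0, 0, 0],
    [0, 0, 0],
    [0, 0, 0],
  ],
)

```text
time: 10.85
ee_pos: [0.598, -0.0386, 0.1259]
ee_rot: [-2.908, -0.372, -0.9]
contact_force: [-0.9, 0.1, 1.4]
gripper_width: 0.0605
```

```bash
python3 look.py 7 wrist scene
python3 - <<'E'
import cv2
im=cv2.imread("pics/scene_7.png")[150:290,160:350];cv2.imwrite("pics/scene_7z.png",cv2.resize(im,None,fx=4,fy=4,interpolation=cv2.INTER_CUBIC))
E
```

```text
10.85 [ 0.59799201 -0.03856284  0.12589274] F [-0.94452799  0.12275855  1.39432968] (np.float64(0.04499124766897125), np.float64(0.0021581088131551545))
```

View pics/wrist_7.png

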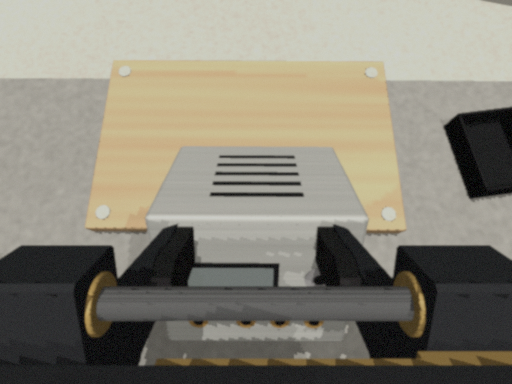

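View pics/scene_7z.png

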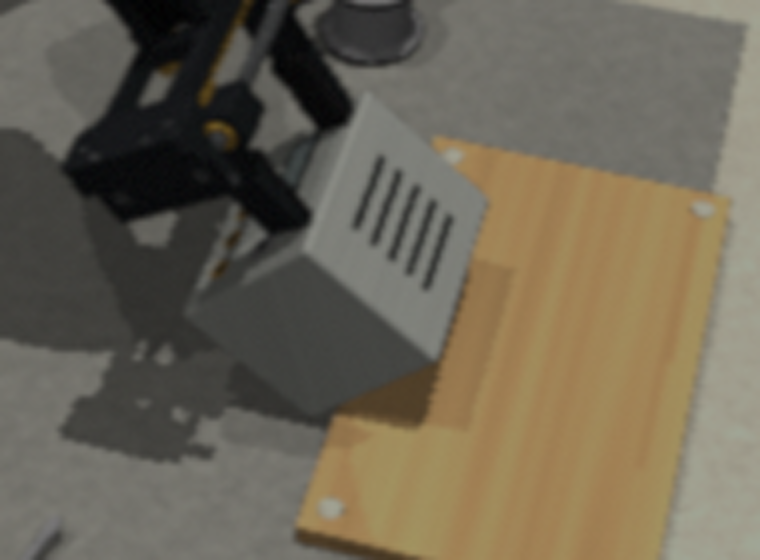

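Leaning about 40°, still square and against the board. Next I'll push slowly past the balance point.

Request:
play_rows(
  grip=[60, 60, 60, 60, 60, 60, 60, 60, 60, 60, 60, 60],
  slide=[
    [2.4, 0, 1.1],
    [4.8, 0, 2.3],
    [7.2, 0, 3.5],
    [9.5, 0, 4.8],
    [11.8, 0, 6.1],
    [14.1, 0, 7.5],
    [16.3, 0, 9],
    [18.5, 0, 10.4],
    [20.6, 0, 11.9],
    [20.6, 0, 11.9],
    [20.6, 0, 11.9],
    [20.6, 0, 11.9],
  ],
  twist=[
    [0, 0, 0],
    [0, 0, 0],
    [0, 0, 0],
    [0, 0, 0],
    [0, 0, 0],
    [0, 0, 0],
    [0, 0, 0],
    [0, 0, 0],
    [0, 0, 0],
    [0, 0, 0],
    [0, 0, 0],
    [0, 0, 0],
  ],
)

```text
time: 12.15
ee_pos: [0.6206, -0.0327, 0.1277]
ee_rot: [-2.908, -0.372, -0.9]
contact_force: [-0.9, -0.1, 0.1]
gripper_width: 0.0596
```

```bash
python3 look.py 8 wrist scene
python3 - <<'E'
import cv2
im=cv2.imread("pics/scene_8.png")[150:290,160:350];cv2.imwrite("pics/scene_8z.png",cv2.resize(im,None,fx=4,fy=4,interpolation=cv2.INTER_CUBIC))
E
```

```text
12.15 [ 0.62062814 -0.03270483  0.12767134] F [-0.88479154 -0.14782696  0.12748463] (np.float64(0.06837305789199659), np.float64(0.0021168304614248663))
```

View pics/wrist_8.png

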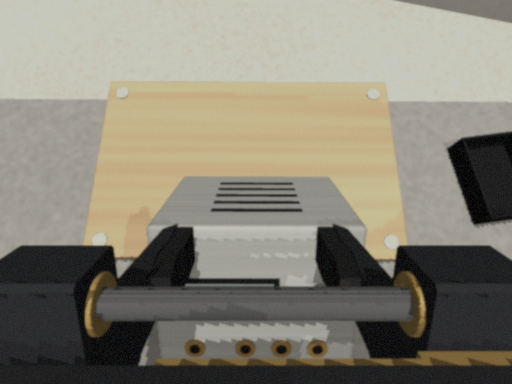

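View pics/scene_8z.png

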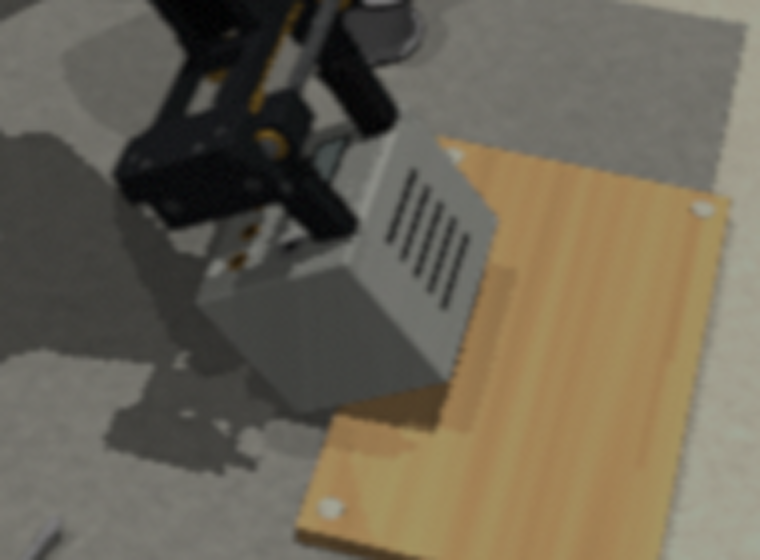

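Almost at balance, with forces near zero. A few more degrees, slowly, and then I'll hold.

Request:
play_rows(
  grip=[60, 60, 60, 60, 60, 60, 60, 60, 60, 60, 60, 60],
  slide=[
    [1.6, 0, 1.2],
    [3.2, 0, 2.4],
    [4.8, 0, 3.7],
    [6.3, 0, 5],
    [7.8, 0, 6.3],
    [9.3, 0, 7.6],
    [9.3, 0, 7.6],
    [9.3, 0, 7.6],
    [9.3, 0, 7.6],
    [9.3, 0, 7.6],
    [9.3, 0, 7.6],
    [9.3, 0, 7.6],
  ],
  twist=[
    [0, 0, 0],
    [0, 0, 0],
    [0, 0, 0],
    [0, 0, 0],
    [0, 0, 0],
    [0, 0, 0],
    [0, 0, 0],
    [0, 0, 0],
    [0, 0, 0],
    [0, 0, 0],
    [0, 0, 0],
    [0, 0, 0],
  ],
)

```text
time: 13.45
ee_pos: [0.6328, -0.0297, 0.1274]
ee_rot: [-2.908, -0.372, -0.902]
contact_force: [0.1, 0.4, 5.4]
gripper_width: 0.06
```

```bash
python3 look.py 9 wrist scene
python3 - <<'E'
import cv2
im=cv2.imread("pics/scene_9.png")[150:290,160:350];cv2.imwrite("pics/scene_9z.png",cv2.resize(im,None,fx=4,fy=4,interpolation=cv2.INTER_CUBIC))
E
```

```text
13.45 [ 0.63283678 -0.02970456  0.12737494] F [0.05266467 0.36235143 5.38130477] (np.float64(0.08094372048398633), np.float64(0.0019405065329725047))
```

View pics/scene_9z.png

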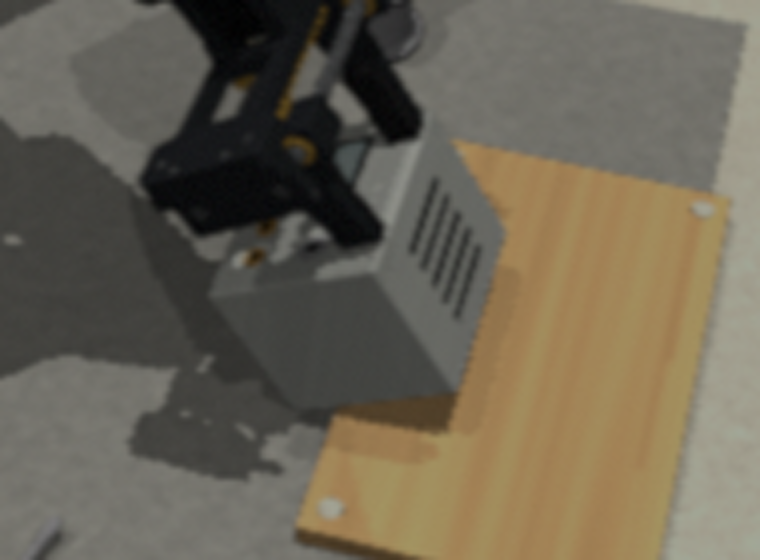

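View pics/wrist_9.png

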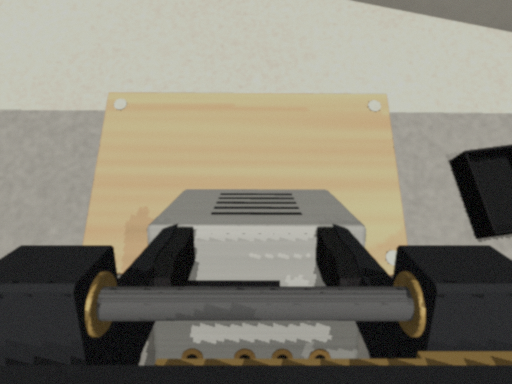

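Run:
```python
from h import *
from scipy.optimize import least_squares
# zoom px -> scene px ; right side face corners (case y=-.055)
Z=lambda u,v:(160+u/4,150+v/4)
obs=np.array([Z(212,294),Z(380,270),Z(456,388),Z(300,407)])  # bottom-front, top-front, top-back, bottom-back
top=np.array([Z(432,118),Z(505,232)]) # left: top-front, top-back
def pts(q):
    px,pz,th,my=q
    out=[]
    for bx,bz,ly in [(-.09,0,-.055),(-.09,.096,-.055),(0,.096,-.055),(0,0,-.055),(-.09,.096,.055),(0,.096,.055)]:
        x=px+bx*np.cos(th)+bz*np.sin(th);z=pz-bx*np.sin(th)+bz*np.cos(th)
        w=M0+x*F+(my+ly)*L;out.append(proj("scene",[*w,z]))
    return np.array(out)
r=least_squares(lambda q:(pts(q)-np.r_[obs,top]).ravel(),[.072,.01,.9,.002])
print(r.x,np.degrees(r.x[2]),np.abs(r.fun).max())
s=arm.get_state();print(s["time"],s["ee_pos"],s["contact_force"])
```

```text
[ 0.04383492 -0.03539422  1.06888164  0.03394517] 61.24240655516313 0.8332237682635366
13.55 [ 0.63286607 -0.02973508  0.12741882] [0.13712048 0.24618516 5.38556175]
```

Run:
```python
from h import *
from scipy.optimize import least_squares
Z=lambda u,v:(160+u/4,150+v/4)
obs=np.array([Z(212,294),Z(380,270),Z(456,388),Z(300,407),Z(432,118),Z(505,232)])
def pts(q):
    px,pz,th,my=q
    out=[]
    for bx,bz,ly in [(-.09,0,-.055),(-.09,.096,-.055),(0,.096,-.055),(0,0,-.055),(-.09,.096,.055),(0,.096,.055)]:
        x=px+bx*np.cos(th)+bz*np.sin(th);z=pz-bx*np.sin(th)+bz*np.cos(th)
        out.append(proj("scene",[*(M0+x*F+(my+ly)*L),z]))
    return np.array(out)
for my in(-.005,.002,.008):
  for pz in(None,.018):
    f=(lambda q:(pts([q[0],q[2],q[1],my])-obs).ravel()) if pz is None else (lambda q:(pts([q[0],pz,q[1],my])-obs).ravel())
    r=least_squares(f,[.072,.9,.018] if pz is None else [.072,.9]); print(my,pz,r.x,np.degrees(r.x[1]),np.abs(r.fun).max())
```

```text
-0.005 None [0.05247908 1.07742198 0.01259906] 61.73173210266368 3.3141721432401994
-0.005 0.018 [0.05123041 1.10278521] 63.18493843426657 4.687116318746575
0.002 None [0.05093098 1.07581127 0.00397517] 61.63944553210306 2.829753741641838
0.002 0.018 [0.04745454 1.14526222] 65.61869178265168 6.233297235957053
0.008 None [ 0.04960201  1.07445799 -0.00341762] 61.56190832738248 2.4226218143614915
0.008 0.018 [0.04399532 1.18531172] 67.9133588675795 7.923312939731176
```

Run:
```python
from h import *
from scipy.optimize import least_squares
im=cv2.imread("pics/wrist_9.png");cv2.imwrite("pics/w9z.png",cv2.resize(im[170:300,120:400],None,fx=2.8,fy=2.8,interpolation=cv2.INTER_CUBIC))
for n in(7,8,9):pass
obs=np.array([(150,230),(365,230),(182,190),(328,190)])
def pts(q):
    px,pz,th,my=q;out=[]
    for bx,bz,ly in [(-.09,.096,.055),(-.09,.096,-.055),(0,.096,.055),(0,.096,-.055)]:
        x=px+bx*np.cos(th)+bz*np.sin(th);z=pz-bx*np.sin(th)+bz*np.cos(th)
        out.append(proj("wrist",[*(M0+x*F+(my+ly)*L),z]))
    return np.array(out)
r=least_squares(lambda q:(pts(q)-obs).ravel(),[.06,.01,1,.002]);print(r.x,np.degrees(r.x[2]),r.fun)
for th in(45,50,55,60,65):
    # pivot model: back face point 11mm above body bottom on board edge (.072,.018)
    a=np.radians(th);px=.072-.011*np.sin(a);pz=.018-.011*np.cos(a)
    print(th,np.round(pts([px,pz,a,.002])).tolist())
```

```text
[ 0.05095275 -0.00145894  1.03731378  0.00142256] 59.43370147552328 [-1.61092335  0.10975293  0.26090196  0.02915051  3.2820486  -0.0869499
 -1.21300557 -0.12597383]
45 [[131.0, 267.0], [381.0, 267.0], [175.0, 179.0], [336.0, 179.0]]
50 [[134.0, 242.0], [378.0, 242.0], [178.0, 174.0], [333.0, 174.0]]
55 [[137.0, 219.0], [374.0, 219.0], [180.0, 171.0], [331.0, 171.0]]
60 [[141.0, 199.0], [370.0, 198.0], [182.0, 169.0], [329.0, 169.0]]
65 [[145.0, 180.0], [366.0, 180.0], [184.0, 168.0], [326.0, 168.0]]
```

View pics/w9z.png

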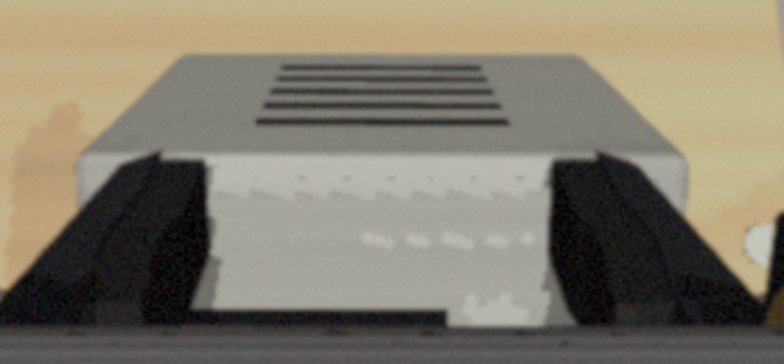

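Fitting the case's edges in the wrist view gives a lean of about 59°. Its lower back edge has slipped down to the mat, so its back now bears on the board's edge higher up and the balance point comes a little later. My tips are at the very top of the face, so I'll re-seat them about 12 mm lower on it, then push following its motion.

Request:
play_rows(
  grip=[60, 60, 60, 60, 60],
  slide=[
    [0, 0, -4],
    [-6, 0, -4],
    [-12, 0, -4],
    [-12, 0, -2],
    [-12, 0, -2],
  ],
  twist=[
    [0, 0, 0],
    [0, 0, 0],
    [0, 0, 0],
    [0, 0, 0],
    [0, 0, 0],
  ],
)

```text
time: 14.05
ee_pos: [0.623, -0.0327, 0.1244]
ee_rot: [-2.907, -0.372, -0.909]
contact_force: [-1.8, 1.5, 17.6]
gripper_width: 0.0597
```

```bash
python3 look.py 10 wrist side
python3 - <<'E'
import cv2
im=cv2.imread("pics/side_10.png")[150:290,180:370];cv2.imwrite("pics/side_10z.png",cv2.resize(im,None,fx=4,fy=4,interpolation=cv2.INTER_CUBIC))
E
```

```text
14.05 [ 0.6230484  -0.03270626  0.1243645 ] F [-1.82203335  1.46394663 17.60369015] (np.float64(0.07071469825282518), np.float64(0.0015049488980256023))
```

View pics/wrist_10.png

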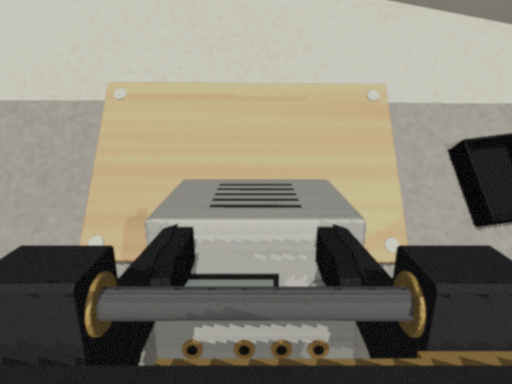

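View pics/side_10z.png

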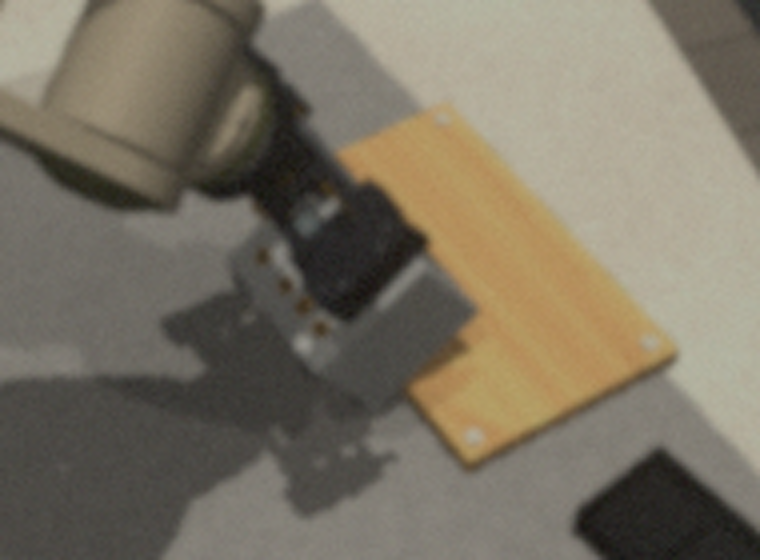

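```bash
cat > fit.py <<'E'
import sys
from h import *
from scipy.optimize import least_squares
def fit(obs):
    obs=np.array(obs,float)
    def pts(q):
        px,pz,th,my=q;out=[]
        # silhouette with 3 mm rounding: edges seen ~1 mm inside
        for bx,bz,ly in [(-.09,.094,.055),(-.09,.094,-.055),(-.001,.095,.053),(-.001,.095,-.053)]:
            x=px+bx*np.cos(th)+bz*np.sin(th);z=pz-bx*np.sin(th)+bz*np.cos(th)
            out.append(proj("wrist",[*(M0+x*F+(my+ly)*L),z]))
        return np.array(out)
    r=least_squares(lambda q:(pts(q)-obs).ravel(),[.06,.01,1,.002]);q=r.x
    th=q[2];cx=q[0]-.045*np.cos(th)+.048*np.sin(th);cz=q[1]+.045*np.sin(th)+.048*np.cos(th)
    print("corner",q[:2].round(4),"deg",np.degrees(th).round(1),"my",q[3].round(4),"com",round(cx,4),round(cz,4),"res",np.abs(r.fun).max().round(2))
E
python3 - <<'E'
from fit import *
im=cv2.imread("pics/wrist_10.png");cv2.imwrite("pics/w10z.png",cv2.resize(im[165:265,120:400],None,fx=2.8,fy=2.8,interpolation=cv2.INTER_CUBIC))
fit([(147,222),(366,222),(184,180),(329,180)])
E
```

```text
corner [ 0.0498 -0.    ] deg 57.5 my 0.001 com 0.0661 0.0637 res 3.51
```

View pics/w10z.png

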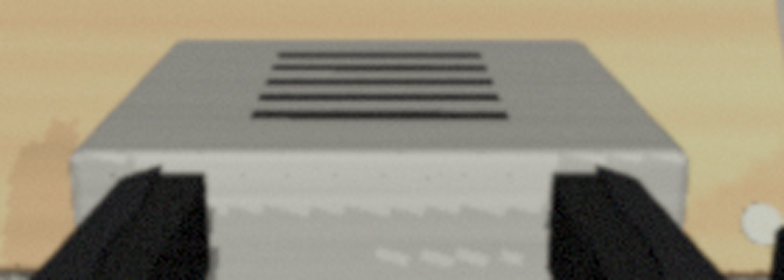

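Request:
play_rows(
  grip=[60, 60, 60, 60, 60, 60, 60, 60, 60, 60],
  slide=[
    [2, 0, 0],
    [4, 0, 1],
    [6, 0, 2],
    [8, 0, 3],
    [10, 0, 4.2],
    [12, 0, 5.4],
    [14, 0, 6.7],
    [16, 0, 8],
    [16, 0, 8],
    [16, 0, 8],
  ],
  twist=[
    [0, 0, 0],
    [0, 0, 0],
    [0, 0, 0],
    [0, 0, 0],
    [0, 0, 0],
    [0, 0, 0],
    [0, 0, 0],
    [0, 0, 0],
    [0, 0, 0],
    [0, 0, 0],
  ],
)

```text
time: 15.15
ee_pos: [0.6391, -0.0283, 0.1245]
ee_rot: [-2.908, -0.372, -0.902]
contact_force: [0.7, -0.1, 6.3]
gripper_width: 0.0601
```

```bash
python3 look.py 11 wrist scene
```

```text
15.15 [ 0.63908829 -0.02830015  0.12448618] F [ 0.66410858 -0.092614    6.25090716] (np.float64(0.08734732776791053), np.float64(0.0017225950153674891))
```

View pics/wrist_11.png

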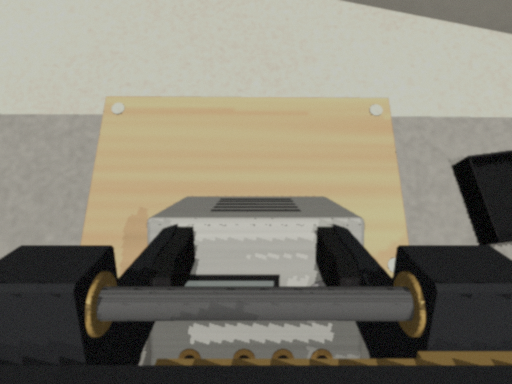

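Run:
```python
from fit import *
im=cv2.imread("pics/wrist_11.png");cv2.imwrite("pics/w11z.png",cv2.resize(im[165:265,120:400],None,fx=2.8,fy=2.8,interpolation=cv2.INTER_CUBIC))
im=cv2.imread("pics/scene_11.png")[150:290,160:350];cv2.imwrite("pics/scene_11z.png",cv2.resize(im,None,fx=4,fy=4,interpolation=cv2.INTER_CUBIC))
fit([(149,220),(364,220),(183,196),(329,196)])
```

```text
corner [0.0486 0.0048] deg 66.4 my 0.0013 com 0.0746 0.0652 res 4.75
```

View pics/w11z.png

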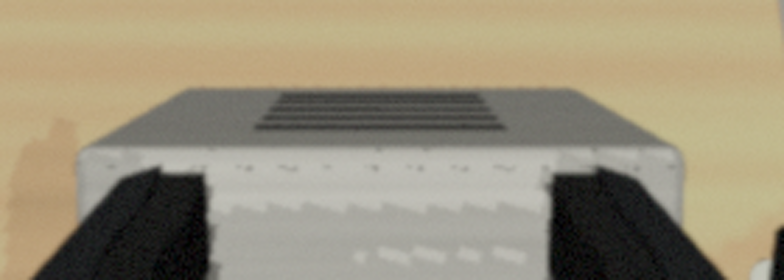

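View pics/scene_11z.png

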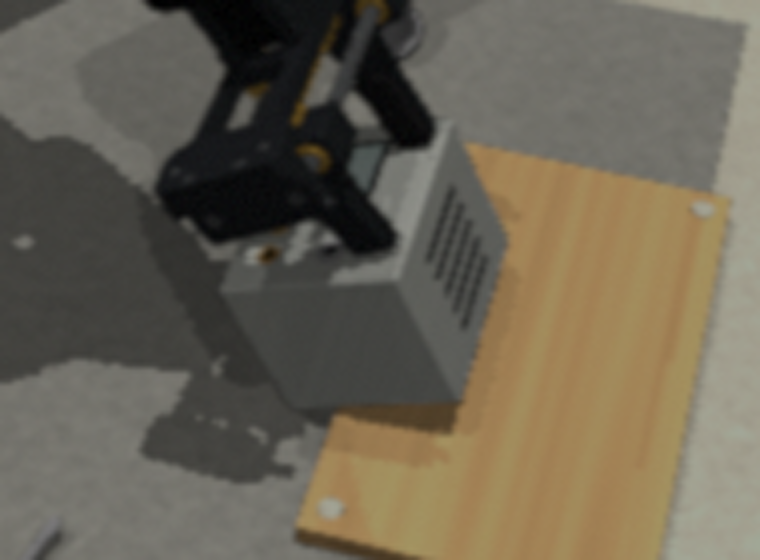

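Request:
play_rows(
  grip=[60, 60, 60, 60, 60, 60, 60, 60, 60, 60],
  slide=[
    [1.5, 0, 1.2],
    [3, 0, 2.4],
    [4.5, 0, 3.7],
    [6, 0, 5],
    [7.4, 0, 6.4],
    [8.8, 0, 7.7],
    [10, 0, 9],
    [10, 0, 9],
    [10, 0, 9],
    [10, 0, 9],
  ],
  twist=[
    [0, 0, 0],
    [0, 0, 0],
    [0, 0, 0],
    [0, 0, 0],
    [0, 0, 0],
    [0, 0, 0],
    [0, 0, 0],
    [0, 0, 0],
    [0, 0, 0],
    [0, 0, 0],
  ],
)

```text
time: 16.25
ee_pos: [0.6509, -0.0243, 0.1213]
ee_rot: [-2.908, -0.372, -0.896]
contact_force: [0.4, -0.1, 0.1]
gripper_width: 0.06
```

```bash
python3 look.py 12 wrist scene
python3 - <<'E'
import cv2
im=cv2.imread("pics/scene_12.png")[150:290,160:350];cv2.imwrite("pics/scene_12z.png",cv2.resize(im,None,fx=4,fy=4,interpolation=cv2.INTER_CUBIC))
E
```

```text
16.25 [ 0.65092592 -0.02427118  0.12132189] F [ 0.43258257 -0.12690218  0.14620716] (np.float64(0.09981845382514644), np.float64(0.0026352857335762902))
```

View pics/wrist_12.png

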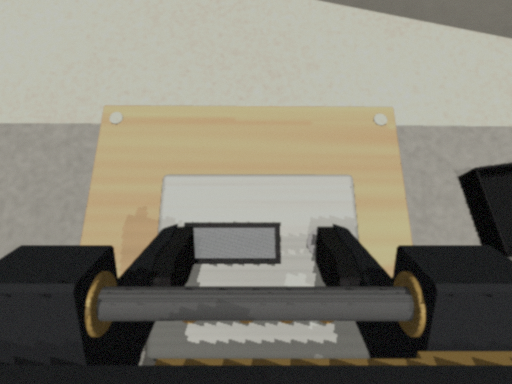

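View pics/scene_12z.png

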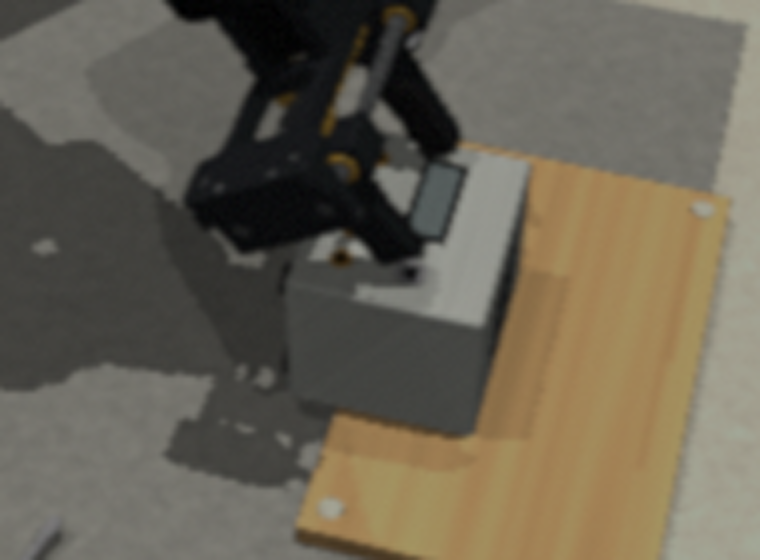

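It has gone over onto its back, overhanging the board edge slightly. The force is now near zero. I'll lift clear along the tool axis.

Request:
play_rows(
  grip=[60, 60, 60, 60, 60, 60, 60, 60, 60],
  slide=[
    [2, 0, -3],
    [5, 0, -8],
    [10, 0, -18],
    [20, 0, -35],
    [30, 0, -55],
    [40, 0, -75],
    [50, 0, -95],
    [50, 0, -95],
    [50, 0, -95],
  ],
  twist=[
    [0, 0, 0],
    [0, 0, 0],
    [0, 0, 0],
    [0, 0, 0],
    [0, 0, 0],
    [0, 0, 0],
    [0, 0, 0],
    [0, 0, 0],
    [0, 0, 0],
  ],
)

```text
time: 17.25
ee_pos: [0.6394, -0.0277, 0.2291]
ee_rot: [-2.908, -0.372, -0.9]
contact_force: [0.1, 0.1, -0.6]
gripper_width: 0.0598
```

```bash
python3 look.py 13 wrist scene side
python3 - <<'E'
import cv2
im=cv2.imread("pics/scene_13.png")[130:290,140:350];cv2.imwrite("pics/scene_13z.png",cv2.resize(im,None,fx=3.7,fy=3.7,interpolation=cv2.INTER_CUBIC))
im=cv2.imread("pics/side_13.png")[130:320,160:390];cv2.imwrite("pics/side_13z.png",cv2.resize(im,None,fx=3,fy=3,interpolation=cv2.INTER_CUBIC))
E
```

```text
17.25 [ 0.63941978 -0.02772403  0.22906503] F [ 0.05283479  0.07975796 -0.55399238] (np.float64(0.08781342381581886), np.float64(0.002196465494378111))
```

View pics/wrist_13.png

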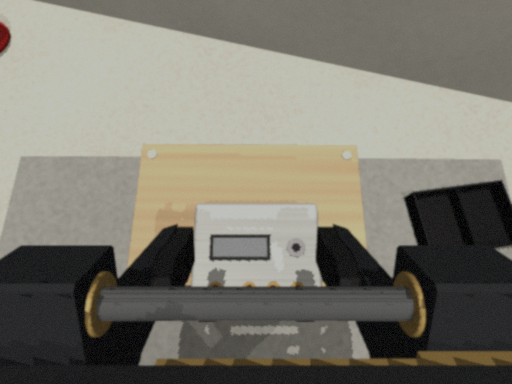

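View pics/scene_13z.png

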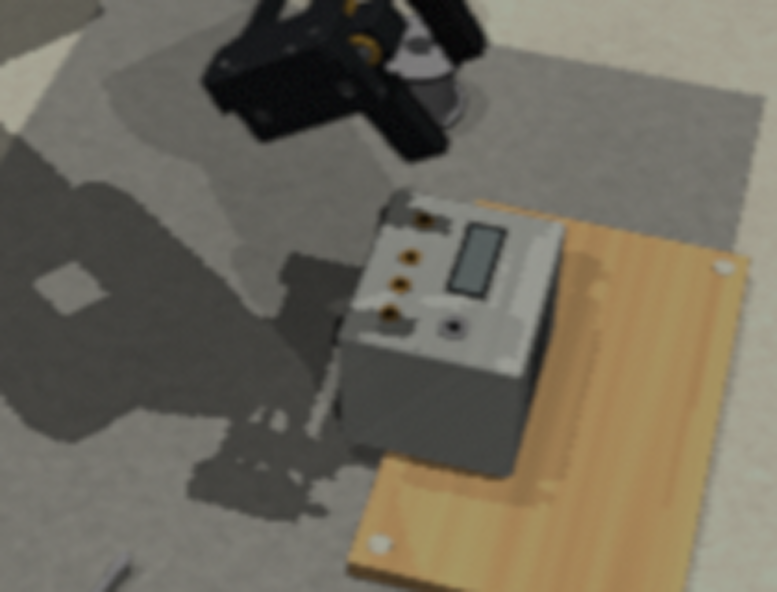

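View pics/side_13z.png

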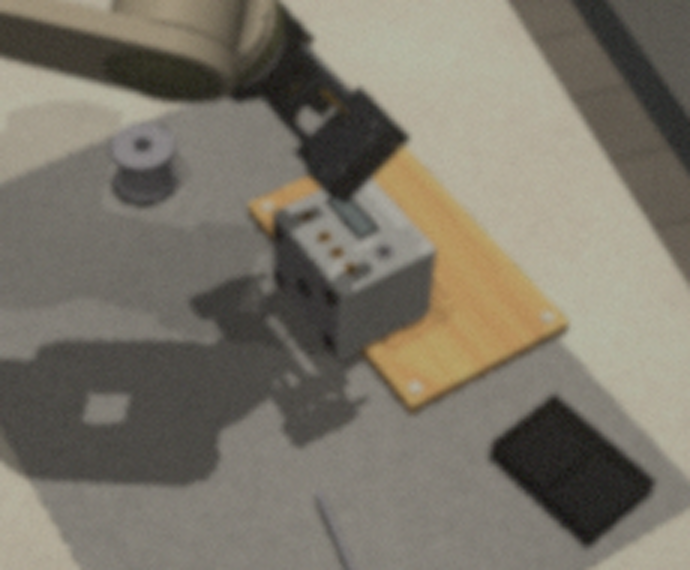

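Run:
```python
from h import *
A=[(140+u/3.7,130+v/3.7) for u,v in[(398,190),(565,226),(523,376),(341,342)]]
B=[(160+u/3,130+v/3) for u,v in[(277,210),(358,178),(437,252),(340,297)]]  # near-left, far-left, far-right, near-right
for n,a,b in zip(["NL","FL","FR","NR"],A,B):
    o1,d1=ray("scene",a);o2,d2=ray("side",b)
    t=np.linalg.lstsq(np.c_[d1,-d2],o2-o1,rcond=None)[0];p=(o1+d1*t[0]+o2+d2*t[1])/2
    q=onz("scene",a,.108);print(n,"z=.108:",np.round(matxy(q),4),"stereo",np.round(matxy(p),4),p[2].round(4))
for t,c in(("spool","scene"),("screwdriver","side"),("tray","side"),("screwdriver","scene"),("tray","scene")):
    r=tip_of(t,c);print(t,c,[np.round(x["centre"],1) for x in r[:1]])
```

```text
NL z=.108: [0.0503 0.0525] stereo [0.0495 0.0547] 0.1047
FL z=.108: [0.1433 0.0513] stereo [0.1404 0.0653] 0.0876
FR z=.108: [ 0.1443 -0.0545] stereo [ 0.1428 -0.0497] 0.0978
NR z=.108: [ 0.0514 -0.0584] stereo [ 0.0477 -0.0466] 0.0932
spool scene [array([257.6, 160.2])]
screwdriver side [array([278. , 326.9])]
tray side [array([347.3, 290.4])]
screwdriver scene [array([147.5, 316.6])]
tray scene [array([256.9, 354.2])]
```

```bash
python3 -c "
from rig import arm
s=arm.get_state();print(s['time'],s['contact_force']);print(arm.finish_job())"
```

```text
17.65 [-0.539788    1.8126488  -0.15630313]
the job is handed in; nothing more can be done
None
```

I slid the case upright about 100 mm to the board, where it came up square, then tipped it over backwards with a high push. It now lies on its back on the board with the screw cover facing the robot. I lifted the arm clear and handed the job in at 17.65 s; no verdict was reported.

**Slip on the way over:** the case's lower back edge slid down to the mat in front of the board. It was leaning about 59° when I noticed, so it did not fall by itself there. I moved the fingertips lower on the face and pushed on to about 66°, after which it went over. The case therefore overhangs the board's near edge by about 25 mm, but its centre of mass is over the board.

**Last checks:**
- **Flat and square:** assuming its front lies flat at 108 mm, the face measures about 93 × 106–111 mm in the scene view. That fits a case lying flat and square within about 2°.
- **Position:** its underside is about 50 mm beyond the mat's middle, against a limit of 100 mm.
- **A check that disagreed:** the two-camera heights of the four top corners were scattered, from 88 to 105 mm. At least one corner was hidden by the gripper, so I relied on the outline and the pictures instead.
- **Forces:** the highest I read was about 25 N at the board and 18 N while moving the fingers. I only read the force between moves.
- **Other things:** the screwdriver and tray are within a few pixels of where the cameras first saw them. The spool reading shifted about 7 pixels, with the gripper partly hiding it. The arm's path stayed well away from all three.

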